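Shim the strap rest level and lay its bar

TASK

Set up the strap rest: bring the two lower steel stands up to exactly the height of the tallest stand by stacking loose metal spacers, centred, on top of them, choosing the spacers whose thicknesses just make up each difference. Then lay the wooden bar lengthwise across all three stands, centred over the row and lying flat, and let go. The spacer that is not needed stays lying on the table, and the mug and the dye tin are left where they are.

Things in the scene. Friction and masses are not known exactly. Their poses are not given: they have to be found in the camera images.
- stand_low_top (a point): centre of the flat top of the lowest of three fixed round dark-steel stands, 40 mm in diameter (52 mm at the foot); this top is 30 mm above the table. The three stands are in one straight row, 95 mm from centre to centre, on a fixed dark wooden base board 300 x 72 mm and 10 mm thick; the row runs roughly left to right, turned by up to 0.25 rad, and the order of the stands in it varies. z is up.
- stand_mid_top (a point): centre of the flat top of the middle-height stand, 40 mm in diameter; this top is 45 mm above the table. z is up.
- stand_tall_top (a point): centre of the flat top of the tallest stand, 40 mm in diameter; this top is 60 mm above the table. z is up.
- square_spacer_center (a point): centre (half-way up) of the loose square brass spacer, 48 x 48 mm and 10 mm thick, lying flat; its sides are along its x and y axes, z is up. 60 g.
- round_spacer_center (a point): centre (half-way up) of the loose round brass spacer, 50 mm in diameter and 15 mm thick, lying flat; z is up. 80 g.
- hex_spacer_center (a point): centre (half-way up) of the loose hexagonal brass spacer, 46 mm across flats (53 mm across corners) and 20 mm thick, lying flat; two of its flats face along its x axis, the others at 60 degree steps, z is up. 100 g.
- oblong_spacer_center (a point): centre (half-way up) of the loose oblong brass spacer, 30 mm along its x, 62 mm along its y, and 25 mm thick, lying flat; z is up. 120 g.
- rest_bar_center (a point): centre (half-way up) of the loose light-wood bar with a thin brass band near each end: 270 mm long along its x axis, 36 mm wide along y, 22 mm high, lying flat on the table; z is up. 160 g.
- mug_center (a point): bystander: centre of a two-tone mug with a handle, 88 x 116 mm and 90 mm high, at the right
- dye_tin_center (a point): bystander: centre of a round orange-brown dye tin, 68 mm in diameter and 107 mm high, at the right, nearer the robot than the mug
Things that resemble listed ones, but are neither listed nor needed, are in the scene too. Leave any pink or purple look-alike of the part that bears hex_spacer_center alone.

How it is judged (in metres and radians):
At the end, for the whole second after the job is handed in: Square and hex spacer stacked on the lowest stand (either order), round one on the middle-height stand, each within 12 mm of its axis; bar flat on the row, within 12 mm sideways and 15 mm lengthwise of centred, tilt under 0.02 rad; oblong spacer on the table; all at rest (horizontal distance between each of square_spacer_center, hex_spacer_center and stand_low_top below 0.012 m and angle between each of square_spacer_center, hex_spacer_center, round_spacer_center's own z axis and vertical below 0.03 rad and z of square_spacer_center in the frame of stand_low_top between 0.003 and 0.027 m and z of hex_spacer_center in the frame of stand_low_top between 0.008 and 0.022 m and horizontal distance between round_spacer_center and stand_mid_top below 0.012 m and z of round_spacer_center in the frame of stand_mid_top between 0.0055 and 0.0095 m and y of stand_low_top in the frame of rest_bar_center between -0.012 and 0.012 m and x of stand_low_top in the frame of rest_bar_center between -0.11 and 0.11 m and y of stand_mid_top in the frame of rest_bar_center between -0.012 and 0.012 m and x of stand_mid_top in the frame of rest_bar_center between -0.11 and 0.11 m and y of stand_tall_top in the frame of rest_bar_center between -0.012 and 0.012 m and x of stand_tall_top in the frame of rest_bar_center between -0.11 and 0.11 m and z of rest_bar_center in the frame of stand_tall_top between 0.009 and 0.0135 m and angle between rest_bar_center's own z axis and vertical below 0.02 rad and height (world z) of oblong_spacer_center below 0.02 m and linear speed of each of square_spacer, round_spacer, hex_spacer, rest_bar below 0.01 m/s); the robot touches nothing.
It fails at once if the mug is disturbed (distance of mug_center from where it was at the start of the episode above 0.02 m or angle between mug_center's own z axis and vertical above 0.3 rad).
It fails at once if the dye tin is disturbed (distance of dye_tin_center from where it was at the start of the episode above 0.02 m or angle between dye_tin_center's own z axis and vertical above 0.3 rad).
It also fails if it takes over 93 s, if anything falls off the work surface, if the arm or the gripper's body presses on something with over 40 N, if the wrist force passes 120 N, or if a joint passes its speed limit or range.

ROBOT

A 6-joint arm with a two-finger parallel gripper is mounted at the origin on a cart in front of the work surface, level with it; the furniture and walls round the work are solid. World frame = base frame: x ahead of the robot, y to its left, z up, the work surface at z = 0. Lengths are in m, angles in degrees, forces in N, time in s.
With the tool pointing down it reaches from about 0.4 to 0.825 m from the base axis. Payload 7 kg.
Tool frame: the origin (TCP) lies midway between the tips of the shut fingers; the grasp point (between the pads) lies 19 mm behind it (ctrl.hold_point_z is the distance from the TCP to the grasp point, in m); z points along the fingers, y is the line along which they close (so a half turn about z gives the same grasp; the last joint's range is limited). The gripper opens to 88 mm and grips with 3 to 60 N. Pads are 19 mm wide; open, the fingers measure 130 mm over their backs; the gripper's body (78 mm by 193 mm) begins 47 mm behind the grasp point.
Start: joints at [-54.597, 20.546, 0.682, 0, -70.136, -16.507], TCP at [0.219, -0.639, 0.227] pointing down, gripper open.
Joint ranges: [-176.03, 176.03], [-82.01, 121.73], [-58.28, 71.71], [-173.87, 95.51], [-174.79, -0.11], [-173.66, 173.66]. Speed limits (degrees/s): [136.94, 136.94, 172.46, 180, 180, 180].

INTERFACE

Orientations are given as [roll, pitch, yaw] about the fixed x, y, z axes, in that order (R = Rz(yaw) Ry(pitch) Rx(roll)).
In Python, from plant import ctrl gives the robot as it stands.
- The arm moves only by the tool apply_moves, never from a script. Its argument "deltas" is a list of rows, each an object with "fingers": the finger opening in mm, from 0 to 87.6; "delta_pos": the shift along the tool's x, y, z in mm, a list of three; "angular": the turn, a rotation vector about the tool's x, y, z in degrees, a list of three. A call has 1 to 10 rows; each row is the pose to reach, as a shift and turn from the pose commanded when the call began, along the tool's axes at that moment; what a row does not reach only later rows make up. A row lasts 1/10 s, in which the tool goes at most 50 mm and 8.59 degrees, less where a joint would pass 70% of its speed; a pose out of reach is approached as far as the arm can. A call with a gripper value outside its range is refused whole. The fingers move at their own pace and stop on an object; the grip force is fixed at half the most. Time passes only in rows, so rows that repeat a pose let the fingers close. It gives the time, the measured TCP pose, the force, the opening and the grip force at its end, in the units of the state.
- ctrl.get_obs(): the state, without advancing time (a new reading comes with each control period).
- ctrl.snapshot(name): name is "scene" or "top"; returns the picture (400x640x3 uint8, red, green, blue); there is no depth.
- ctrl.camera_params(name): a dict with "fx", "fy", "cx", "cy" (pixels), "cam_to_world" (4x4, takes a point from camera to world coordinates). Camera axes: x right, y up, looking along -z (the intrinsics and any distortion apply to the point x, -y, -z); pixel columns grow to the right and rows downward; lengths in m; the calibration is good to about 2 mm. A picture is of the moment at which its call begins. camera_params takes no time and is no camera call.
- ctrl.close_job(): hands the job in; it is judged then, once.
The state is a dict: "clock": time; "joint_pos": joint angles; "qvel": joint speeds; "tau": joint torques, N m; "tool_pos": TCP position; "orientation": TCP orientation; "force": force on the tool from outside, world axes, zero at the start; "moment": the same for the moment, N m; "opening": finger opening in m; "gripper_force": force on a finger pad.
Only numpy, scipy, OpenCV 4.12 (cv2) and the standard library are available. Lean on these libraries where they do the work, as an engineer would, in place of code of your own. Each camera call takes 0.05 s, during which the arm holds its last target. There are 200 camera calls.

## Working session

There is one attempt and no reset: what is moved stays moved. The work goes in short steps, Python scripts to look and compute and a tool call to move; the robot and the scene stay as the last step left them, time stands still between calls to the robot, and variables do not carry over. Pictures are saved under pics/ and viewed, at most 14 in all, crops included, and the job is handed in when it is done.

Besides the shell and the picture viewer there is one more tool, called after "Emit:" as name(argument=value, ...) on one line, values as JSON. apply_moves: Moves the arm, as the interface text tells. Its arguments: {"type":"object","properties":{"deltas":{"type":"array"}},"required":["deltas"]}

```bash
ls; mkdir -p pics; python3 - <<'E'
from plant import ctrl
import cv2
for n in("scene","top"):
    cv2.imwrite(f"pics/{n}0.png",ctrl.snapshot(n)[:,:,::-1]); print(n,ctrl.camera_params(n))
print(ctrl.get_obs(),ctrl.hold_point_z)
E
```

```text
pics
scene {'fx': 476.81186123441864, 'fy': 476.81186123441864, 'cx': 325.83317264884647, 'cy': 197.72340314735195, 'cam_to_world': array([[-0.67956745,  0.2958049 , -0.67133267, -0.27189087],
       [-0.73353689, -0.26079992,  0.62762014,  0.71128206],
       [ 0.01056961,  0.91895749,  0.39421494,  0.52230159],
       [ 0.        ,  0.        ,  0.        ,  1.        ]])}
top {'fx': 383.97988029469764, 'fy': 383.97988029469764, 'cx': 321.0651121134021, 'cy': 196.69008166974314, 'cam_to_world': array([[-0.01013001,  0.98777311, -0.15556884,  0.35926632],
       [-0.99988869, -0.00830174,  0.0123974 ,  0.02638946],
       [ 0.01095432,  0.15567711,  0.98774726,  1.04615983],
       [ 0.        ,  0.        ,  0.        ,  1.        ]])}
{'clock': 0.1, 'joint_pos': array([-5.45972864e+01,  2.05876890e+01,  6.40013470e-01, -1.67102385e-02,
       -7.01368083e+01, -1.65086413e+01]), 'qvel': array([ 0.00805578, -0.02509631,  0.15613116,  0.03528208, -0.04343406,
       -0.01235439]), 'tau': array([-1.39431158e-03, -5.84161341e+01,  2.93749559e+01,  7.01547727e+00,
        1.01702049e-02, -5.85125531e-05]), 'tool_pos': array([ 0.21842714, -0.63822495,  0.2257231 ]), 'orientation': array([ 1.79914535e+02, -8.94694451e-03, -1.61111610e+02]), 'force': array([ 0.9947506 , -1.03226263, -0.06043468]), 'moment': array([ 0.04218203, -0.07416402,  0.00115133]), 'gripper_force': 0.0, 'opening': 0.08762898739173448} 0.0188
```

View pics/scene0.png

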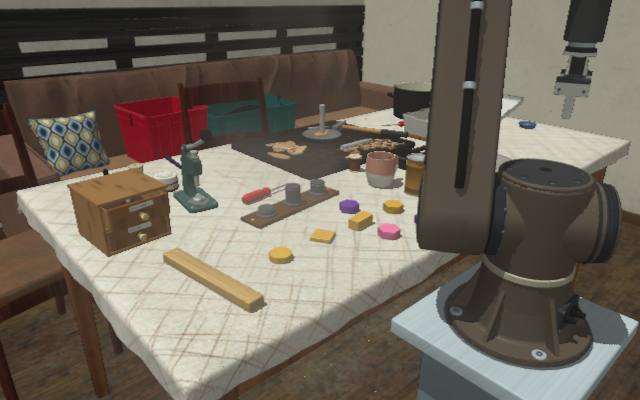

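View pics/top0.png

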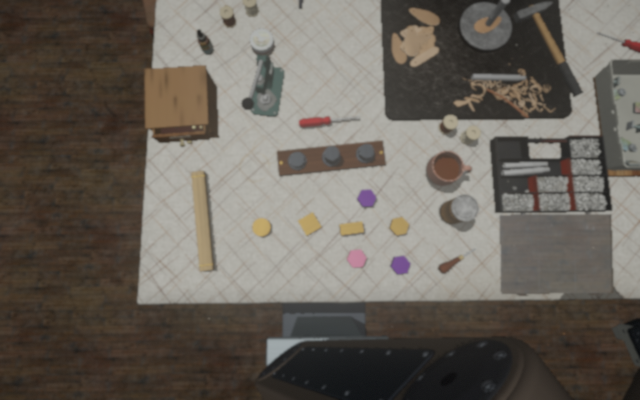

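The top view shows the bar at (202,221), the stand row at (297,160), (332,155) and (367,152), and brass parts at (262,228), (310,224), (351,229) and (400,227). There are purple hexes at (367,198) and (401,265) and a pink one at (357,259). An enlarged crop will confirm which brass part is which.

```bash
python3 - <<'E'
import cv2
a=cv2.imread("pics/top0.png")[130:280,185:425]; cv2.imwrite("pics/top0c.png",cv2.resize(a,(800,500),interpolation=cv2.INTER_CUBIC))
a=cv2.imread("pics/scene0.png")[170:320,150:420]; cv2.imwrite("pics/scene0c.png",cv2.resize(a,(800,444),interpolation=cv2.INTER_CUBIC))
E
```

```text
(no output)
```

View pics/top0c.png

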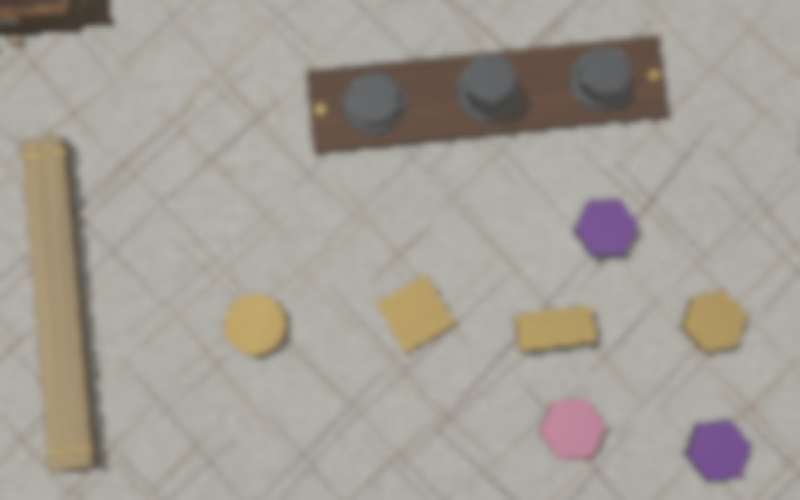

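View pics/scene0c.png

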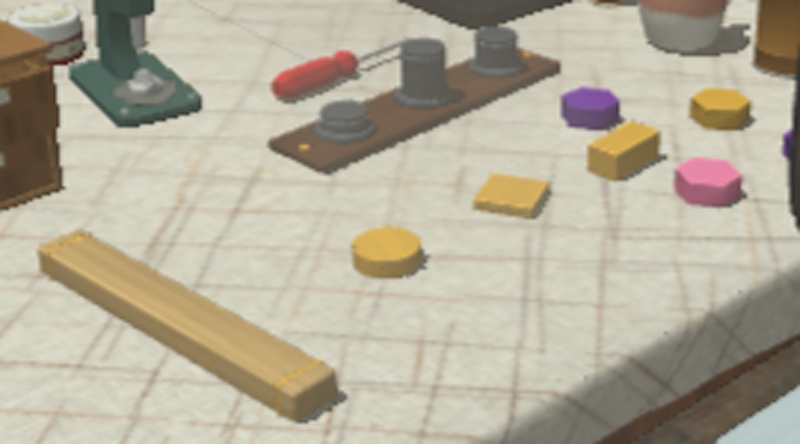

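The crops settle the identities. The left stand is the lowest, the centre one is the tallest and the right one is mid-height. The brass round is at top-view (262,228), the square at (310,224), the oblong at (351,229) and the hex at (400,227). The only other hexes are purple or pink, so this brass one is the one meant. Next I'll fit silhouettes to get the poses.

```bash
cat > loc.py <<'E'
import numpy as np,cv2
from scipy.optimize import minimize
from plant import ctrl
S=4
def proj(P,c):
    T=np.linalg.inv(c["cam_to_world"]);p=P@T[:3,:3].T+T[:3,3]
    return np.c_[c["cx"]-c["fx"]*p[:,0]/p[:,2],c["cy"]+c["fy"]*p[:,1]/p[:,2]]
def unproj(u,v,z,c):
    d=c["cam_to_world"][:3,:3]@np.array([(u-c["cx"])/c["fx"],-(v-c["cy"])/c["fy"],-1]);o=c["cam_to_world"][:3,3]
    return o+d*(z-o[2])/d[2]
def ngon(n,r,ph=0):
    a=np.arange(n)*2*np.pi/n+ph;return np.c_[r*np.cos(a),r*np.sin(a)]
def box(a,b):return np.array([[a,b],[-a,b],[-a,-b],[a,-b]])/2
def pris(poly,z0,z1,off=(0,0)):
    q=poly+np.array(off);return np.vstack([np.c_[q,np.full(len(q),z)] for z in(z0,z1)])
C=ngon(32,1)
SH={"round":[pris(C*.025,0,.015)],"square":[pris(box(.048,.048),0,.010)],"hex":[pris(ngon(6,.02655,np.pi/6),0,.020)],
"oblong":[pris(box(.03,.062),0,.025)],"bar":[pris(box(.27,.036),0,.022)],
# row frame x: low(-.095) -> tall -> mid(+.095)
"row":[pris(box(.3,.072),0,.010)]+[pris(C*.02,.01,h,(o,0)) for h,o in((.03,-.095),(.06,0),(.045,.095))]}
def render(name,q,c,shape,org,z=0):
    m=np.zeros(shape,np.uint8);R=np.array([[np.cos(q[2]),-np.sin(q[2])],[np.sin(q[2]),np.cos(q[2])]])
    for P in SH[name]:
        W=np.c_[P[:,:2]@R.T+q[:2],P[:,2]+z];uv=(proj(W,c)-org+.5)*S
        cv2.fillConvexPoly(m,np.round(cv2.convexHull(uv.astype(np.float32))*16).astype(np.int32),255,cv2.LINE_AA,4)
    return m
def fit(name,q0,img,c,maskf,pad=12,z=0):
    uv=np.vstack([proj(np.c_[P[:,:2],P[:,2]+z],c) for P in [np.vstack([np.c_[(p[:,:2]@np.array([[np.cos(q0[2]),np.sin(q0[2])],[-np.sin(q0[2]),np.cos(q0[2])]]))+q0[:2],p[:,2]] for p in SH[name]])]])
    a=np.maximum(np.floor(uv.min(0)-pad),0).astype(int);b=np.ceil(uv.max(0)+pad).astype(int)
    cr=cv2.resize(img[a[1]:b[1],a[0]:b[0]],None,fx=S,fy=S,interpolation=cv2.INTER_CUBIC)
    M=maskf(cr).astype(np.uint8)*255
    f=lambda q:cv2.absdiff(render(name,q,c,M.shape,a,z),M).mean()
    best=None
    for dy in(-.25,0,.25):
        x0=np.array(q0)+[0,0,dy]
        r=minimize(f,x0,method="Nelder-Mead",options=dict(initial_simplex=x0+np.array([[0,0,0],[.012,0,0],[0,.012,0],[0,0,.2]]),xatol=1e-4,fatol=1e-3))
        if best is None or r.fun<best.fun:best=r
    return best.x,best.fun/(M.mean()+1e-9)
def hsv(i):return cv2.cvtColor(i,cv2.COLOR_RGB2HSV).astype(int)
def brass(i):
    h=hsv(i);return (h[...,1]>90)&(h[...,0]>12)&(h[...,0]<32)
def wood(i):
    h=hsv(i);return (h[...,1]>62)&(h[...,0]>10)&(h[...,0]<32)
def dark(i):return hsv(i)[...,2]<128
E
cat > m0.py <<'E'
from loc import *
im={n:cv2.imread(f"pics/{n}0.png")[:,:,::-1].copy() for n in("top","scene")}
cs={n:ctrl.camera_params(n) for n in im}
px={"round":(262,228,0),"square":(310,224,.5),"oblong":(351,229,0.05),"hex":(400,227,0),"bar":(202,221,0.1),"row":(332,158,-1.5)}
for k,(u,v,a) in px.items():
    q=np.r_[unproj(u,v,.01,cs["top"])[:2],a]
    for n in cs:
        r,e=fit(k,q,im[n],cs[n],{"bar":wood,"row":dark}.get(k,brass)); print(k,n,r[:2].round(4),np.degrees(r[2]).round(1),round(e,3))
for n,(u,v) in {"mug":(447,167),"tin":(462,209)}.items(): print(n,unproj(u,v,.1,cs["top"]).round(3))
E
python3 m0.py
```

```text
round top [0.4429 0.1745] 6.5 0.255
round scene [0.4452 0.1738] -20.8 0.13
square top [0.4516 0.0457] 29.4 0.275
square scene [0.453  0.0442] 35.9 0.184
oblong top [ 0.4354 -0.0659] 11.9 0.299
oblong scene [ 0.4386 -0.0685] 13.3 0.185
hex top [ 0.4394 -0.1927] 14.7 0.315
hex scene [ 0.4435 -0.1978] -7.3 0.357
bar top [0.4634 0.3328] 7.5 0.282
bar scene [0.4652 0.333 ] 6.6 0.168
row top [ 0.6324 -0.0144] -84.2 0.083
row scene [ 0.6366 -0.0186] -83.5 0.391
mug [ 0.582 -0.305  0.1  ]
tin [ 0.474 -0.336  0.1  ]
```

```bash
cat >> loc.py <<'E'
def auto(i):
    s=cv2.GaussianBlur(hsv(i)[...,1].astype(np.uint8),(0,0),1.5)
    t,m=cv2.threshold(s,0,1,cv2.THRESH_BINARY+cv2.THRESH_OTSU)
    n,l,st,ce=cv2.connectedComponentsWithStats(m);k=1+np.argmin(np.hypot(*(ce[1:]-np.array(m.shape[::-1])/2).T)-st[1:,4]**.5)
    return l==k
def autod(i):
    s=cv2.GaussianBlur(hsv(i)[...,2].astype(np.uint8),(0,0),1.5)
    t,m=cv2.threshold(s,0,1,cv2.THRESH_BINARY_INV+cv2.THRESH_OTSU)
    n,l,st,ce=cv2.connectedComponentsWithStats(m);return l==1+np.argmax(st[1:,4])
E
sed -i 's/{"bar":wood,"row":dark}.get(k,brass)/{"row":autod}.get(k,auto),6/' m0.py; python3 m0.py
```

```text
round top [0.4417 0.1757] -15.5 0.068
round scene [0.4446 0.1739] -19.4 0.105
square top [0.45   0.0461] 30.0 0.06
square scene [0.4525 0.0447] 34.4 0.136
oblong top [ 0.4361 -0.0664] 7.4 0.068
oblong scene [ 0.4381 -0.068 ] 12.3 0.079
hex top [ 0.4408 -0.1963] 13.3 0.102
hex scene [ 0.4435 -0.1979] 26.5 0.087
bar top [0.4616 0.3345] 7.7 0.13
bar scene [0.4655 0.333 ] 6.5 0.106
row top [ 0.6326 -0.0155] -84.4 0.055
row scene [ 0.6347 -0.016 ] -83.9 0.229
mug [ 0.582 -0.305  0.1  ]
tin [ 0.474 -0.336  0.1  ]
```

Poses from the two cameras agree within about 3 mm, so I'll use the averages:
- **Row:** centre (.634,-.016), yaw -84.
- **Low stand:** (.624,.079).
- **Mid stand:** (.643,-.110).

I'll start with the hex.

```bash
cat > d.py <<'E'
# usage: d.py x y z yaw (mm, deg) [x y z yaw ...]: deltas from the present measured pose
import sys,numpy as np
from scipy.spatial.transform import Rotation as R
from plant import ctrl
o=ctrl.get_obs();R0=R.from_euler("xyz",o["orientation"],degrees=True)
print("t",round(o["clock"],1),"tcp",(o["tool_pos"]*1e3).round(1),o["orientation"].round(2),"j6",o["joint_pos"][[0,5]].round(0),"open",round(o["opening"]*1e3,1),"F",o["force"].round(1))
a=np.array(sys.argv[1:],float).reshape(-1,4)
for x,y,z,w in a:
    p=R0.inv().apply(np.array([x,y,z])-o["tool_pos"]*1e3);v=(R0.inv()*R.from_euler("xyz",[180,0,w],degrees=True)).as_rotvec(degrees=True)
    print((x,y,z,w),"pos",p.round(1).tolist(),"ang",v.round(1).tolist())
E
python3 d.py 442 -197 200 -77 442 -197 60 -77
```

```text
t 0.1 tcp [ 218.4 -638.2  225.7] [ 1.7991e+02 -1.0000e-02 -1.6111e+02] j6 [-55. -17.] open 87.6 F [ 1.  -1.  -0.1]
(np.float64(442.0), np.float64(-197.0), np.float64(200.0), np.float64(-77.0)) pos [-354.4, 345.1, 26.2] ang [0.1, 0.1, -84.1]
(np.float64(442.0), np.float64(-197.0), np.float64(60.0), np.float64(-77.0)) pos [-354.4, 344.8, 166.2] ang [0.1, 0.1, -84.1]
```

Emit:
apply_moves(deltas=[{"fingers": 68,"delta_pos": [-354.4,345.1,26.2],"angular": [0,0,-84.1]},{"fingers": 68,"delta_pos": [-354.4,345.1,26.2],"angular": [0,0,-84.1]},{"fingers": 68,"delta_pos": [-354.4,345.1,26.2],"angular": [0,0,-84.1]},{"fingers": 68,"delta_pos": [-354.4,345.1,26.2],"angular": [0,0,-84.1]},{"fingers": 68,"delta_pos": [-354.4,345.1,26.2],"angular": [0,0,-84.1]},{"fingers": 68,"delta_pos": [-354.4,345.1,26.2],"angular": [0,0,-84.1]},{"fingers": 68,"delta_pos": [-354.4,345.1,26.2],"angular": [0,0,-84.1]},{"fingers": 68,"delta_pos": [-354.4,345.1,26.2],"angular": [0,0,-84.1]},{"fingers": 68,"delta_pos": [-354.4,345.1,26.2],"angular": [0,0,-84.1]},{"fingers": 68,"delta_pos": [-354.4,345.1,26.2],"angular": [0,0,-84.1]}])

```text
clock: 1.1
tool_pos: [0.4425, -0.1952, 0.2003]
orientation: [-180.0, 0.0, -76.6]
force: [0.2, -0.0, 0.3]
opening: 0.0682
gripper_force: 0.0
```

Emit:
apply_moves(deltas=[{"fingers": 68,"delta_pos": [0,0,0],"angular": [0,0,0]},{"fingers": 68,"delta_pos": [0,0,0],"angular": [0,0,0]},{"fingers": 68,"delta_pos": [0,0,0],"angular": [0,0,0]},{"fingers": 68,"delta_pos": [0,0,0],"angular": [0,0,0]}])

```text
clock: 1.5
tool_pos: [0.4415, -0.1982, 0.2002]
orientation: [180.0, 0.0, -77.1]
force: [-0.3, -0.1, 0.8]
opening: 0.0679
gripper_force: 0.0
```

```bash
python3 d.py 442 -197 40 -77 442 -197 5 -77
```

```text
t 1.5 tcp [ 441.5 -198.2  200.2] [ 1.7998e+02  1.0000e-02 -7.7130e+01] j6 [-1. 14.] open 67.9 F [-0.3 -0.1  0.8]
(np.float64(442.0), np.float64(-197.0), np.float64(40.0), np.float64(-77.0)) pos [-1.1, -0.8, 160.2] ang [0.0, 0.0, -0.1]
(np.float64(442.0), np.float64(-197.0), np.float64(5.0), np.float64(-77.0)) pos [-1.1, -0.8, 195.2] ang [0.0, 0.0, -0.1]
```

Emit:
apply_moves(deltas=[{"fingers": 68,"delta_pos": [-1,-1,40],"angular": [0,0,0]},{"fingers": 68,"delta_pos": [-1,-1,85],"angular": [0,0,0]},{"fingers": 68,"delta_pos": [-1,-1,130],"angular": [0,0,0]},{"fingers": 68,"delta_pos": [-1,-1,160],"angular": [0,0,0]},{"fingers": 68,"delta_pos": [-1,-1,180],"angular": [0,0,0]},{"fingers": 68,"delta_pos": [-1,-1,190],"angular": [0,0,0]},{"fingers": 68,"delta_pos": [-1,-1,195],"angular": [0,0,0]},{"fingers": 68,"delta_pos": [-1,-1,195],"angular": [0,0,0]},{"fingers": 68,"delta_pos": [-1,-1,195],"angular": [0,0,0]}])

```text
clock: 2.4
tool_pos: [0.4436, -0.1964, 0.0063]
orientation: [-179.9, -0.0, -77.0]
force: [0.5, -0.4, 0.4]
opening: 0.068
gripper_force: 0.0
```

Emit:
apply_moves(deltas=[{"fingers": 30,"delta_pos": [0,0,0],"angular": [0,0,0]},{"fingers": 30,"delta_pos": [0,0,0],"angular": [0,0,0]},{"fingers": 30,"delta_pos": [0,0,0],"angular": [0,0,0]},{"fingers": 30,"delta_pos": [0,0,0],"angular": [0,0,0]},{"fingers": 30,"delta_pos": [0,0,0],"angular": [0,0,0]},{"fingers": 30,"delta_pos": [0,0,0],"angular": [0,0,0]},{"fingers": 30,"delta_pos": [0,0,0],"angular": [0,0,0]},{"fingers": 30,"delta_pos": [0,0,0],"angular": [0,0,0]}])

```text
clock: 3.2
tool_pos: [0.4429, -0.1961, 0.0057]
orientation: [-180.0, -0.0, -77.0]
force: [-2.7, 0.2, 7.0]
opening: 0.0454
gripper_force: 30.0
```

```bash
python3 d.py 442 -197 100 -77 624 79 100 -77 
```

```text
t 3.2 tcp [ 442.9 -196.1    5.7] [-1.7999e+02 -1.0000e-02 -7.6990e+01] j6 [-1. 14.] open 45.4 F [-2.7  0.2  7. ]
(np.float64(442.0), np.float64(-197.0), np.float64(100.0), np.float64(-77.0)) pos [0.7, 1.1, -94.3] ang [-0.0, -0.0, 0.0]
(np.float64(624.0), np.float64(79.0), np.float64(100.0), np.float64(-77.0)) pos [-227.3, -238.4, -94.3] ang [-0.0, -0.0, 0.0]
```

Emit:
apply_moves(deltas=[{"fingers": 30,"delta_pos": [0,0,-30],"angular": [0,0,0]},{"fingers": 30,"delta_pos": [0,0,-65],"angular": [0,0,0]},{"fingers": 30,"delta_pos": [-10,-10,-94],"angular": [0,0,0]},{"fingers": 30,"delta_pos": [-40,-42,-94],"angular": [0,0,0]},{"fingers": 30,"delta_pos": [-73,-76,-94],"angular": [0,0,0]},{"fingers": 30,"delta_pos": [-106,-111,-94],"angular": [0,0,0]},{"fingers": 30,"delta_pos": [-139,-146,-94],"angular": [0,0,0]},{"fingers": 30,"delta_pos": [-172,-181,-94],"angular": [0,0,0]},{"fingers": 30,"delta_pos": [-205,-215,-94],"angular": [0,0,0]},{"fingers": 30,"delta_pos": [-227,-238,-94],"angular": [0,0,0]}])

```text
clock: 4.2
tool_pos: [0.625, 0.0814, 0.0989]
orientation: [-180.0, 0.0, -76.9]
force: [-1.3, -0.7, -0.7]
opening: 0.0457
gripper_force: 30.0
```

Emit:
apply_moves(deltas=[{"fingers": 30,"delta_pos": [0,0,0],"angular": [0,0,0]},{"fingers": 30,"delta_pos": [0,0,0],"angular": [0,0,0]},{"fingers": 30,"delta_pos": [0,0,0],"angular": [0,0,0]},{"fingers": 30,"delta_pos": [0,0,0],"angular": [0,0,0]}])

```text
clock: 4.6
tool_pos: [0.6231, 0.0776, 0.0994]
orientation: [180.0, 0.0, -77.1]
force: [-0.1, 0.5, -1.0]
opening: 0.0458
gripper_force: 30.0
```

```bash
python3 d.py 624 79 36 -77; python3 - <<'E'
from plant import ctrl
import cv2
a=ctrl.snapshot("top")[:,:,::-1];b=ctrl.snapshot("scene")[:,:,::-1]
a=cv2.resize(a[120:280,185:425],(600,400),interpolation=cv2.INTER_CUBIC)
b=cv2.resize(b[150:283,220:420],(600,400),interpolation=cv2.INTER_CUBIC)
cv2.imwrite("pics/h1.png",cv2.resize(cv2.hconcat([a,b]),(800,267)))
E
```

```text
t 4.6 tcp [623.1  77.6  99.4] [179.98   0.   -77.06] j6 [ 25. -12.] open 45.8 F [-0.1  0.5 -1. ]
(np.float64(624.0), np.float64(79.0), np.float64(36.0), np.float64(-77.0)) pos [-1.1, -1.2, 63.4] ang [0.0, 0.0, -0.1]
```

View pics/h1.png

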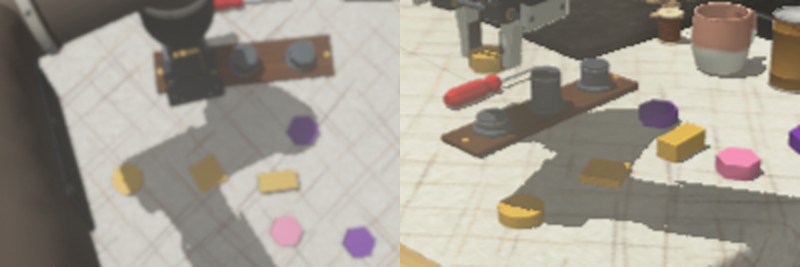

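The hex (485,58 in the scene half) is held above the left, lowest stand. I'll lower it.

Emit:
apply_moves(deltas=[{"fingers": 30,"delta_pos": [-1,-1,25],"angular": [0,0,0]},{"fingers": 30,"delta_pos": [-1,-1,45],"angular": [0,0,0]},{"fingers": 30,"delta_pos": [-1,-1,55],"angular": [0,0,0]},{"fingers": 30,"delta_pos": [-1,-1,60],"angular": [0,0,0]},{"fingers": 30,"delta_pos": [-1,-1,63],"angular": [0,0,0]},{"fingers": 30,"delta_pos": [-1,-1,63],"angular": [0,0,0]},{"fingers": 30,"delta_pos": [-1,-1,63],"angular": [0,0,0]},{"fingers": 30,"delta_pos": [-1,-1,63.5],"angular": [0,0,0]},{"fingers": 30,"delta_pos": [-1,-1,63.5],"angular": [0,0,0]}])

```text
clock: 5.6
tool_pos: [0.6247, 0.0799, 0.0363]
orientation: [-180.0, 0.0, -77.0]
force: [-0.4, 0.4, -1.6]
opening: 0.0453
gripper_force: 30.0
```

Emit:
apply_moves(deltas=[{"fingers": 30,"delta_pos": [0,0,0.5],"angular": [0,0,0]},{"fingers": 30,"delta_pos": [0,0,0.5],"angular": [0,0,0]},{"fingers": 68,"delta_pos": [0,0,0.5],"angular": [0,0,0]},{"fingers": 68,"delta_pos": [0,0,0.5],"angular": [0,0,0]},{"fingers": 68,"delta_pos": [0,0,0.5],"angular": [0,0,0]},{"fingers": 68,"delta_pos": [0,0,0.5],"angular": [0,0,0]},{"fingers": 68,"delta_pos": [0,0,0.5],"angular": [0,0,0]},{"fingers": 68,"delta_pos": [0,0,-40],"angular": [0,0,0]},{"fingers": 68,"delta_pos": [0,0,-85],"angular": [0,0,0]},{"fingers": 68,"delta_pos": [0,0,-85],"angular": [0,0,0]}])

```text
clock: 6.6
tool_pos: [0.6284, 0.0808, 0.1276]
orientation: [-179.4, 0.0, -76.9]
force: [0.6, -0.2, -0.3]
opening: 0.0679
gripper_force: 0.0
```

```bash
python3 d.py 451.5 45.5 60 -59
```

```text
t 6.6 tcp [628.4  80.8 127.6] [-1.794e+02  1.000e-02 -7.692e+01] j6 [ 25. -12.] open 67.9 F [ 0.6 -0.2 -0.3]
(np.float64(451.5), np.float64(45.5), np.float64(60.0), np.float64(-59.0)) pos [-5.6, 181.0, 65.7] ang [-0.6, -0.1, -17.9]
```

Emit:
apply_moves(deltas=[{"fingers": 68,"delta_pos": [-1,40,10],"angular": [0,0,-4]},{"fingers": 68,"delta_pos": [-3,85,10],"angular": [0,0,-9]},{"fingers": 68,"delta_pos": [-5,130,30],"angular": [0,0,-14]},{"fingers": 68,"delta_pos": [-5,165,50],"angular": [0,0,-18]},{"fingers": 68,"delta_pos": [-5,176,60],"angular": [0,0,-18]},{"fingers": 68,"delta_pos": [-5,176,60],"angular": [0,0,-18]},{"fingers": 68,"delta_pos": [-5,176,60],"angular": [0,0,-18]},{"fingers": 68,"delta_pos": [-5,176,60],"angular": [0,0,-18]}])

```text
clock: 7.4
tool_pos: [0.4535, 0.0458, 0.0616]
orientation: [-179.9, -0.0, -59.0]
force: [-0.4, -0.1, -0.3]
opening: 0.068
gripper_force: 0.0
```

```bash
python3 d.py 451.5 45.5 3 -59; python3 - <<'E'
from plant import ctrl
import cv2
b=ctrl.snapshot("scene")[:,:,::-1]
b=cv2.resize(b[150:290,220:420],(800,560),interpolation=cv2.INTER_CUBIC)
cv2.imwrite("pics/h2.png",b)
E
```

```text
t 7.4 tcp [453.5  45.8  61.6] [-1.7989e+02 -2.0000e-02 -5.9000e+01] j6 [31.  0.] open 68.0 F [-0.4 -0.1 -0.3]
(np.float64(451.5), np.float64(45.5), np.float64(3.0), np.float64(-59.0)) pos [-0.8, 2.0, 58.6] ang [-0.1, -0.0, 0.0]
```

View pics/h2.png

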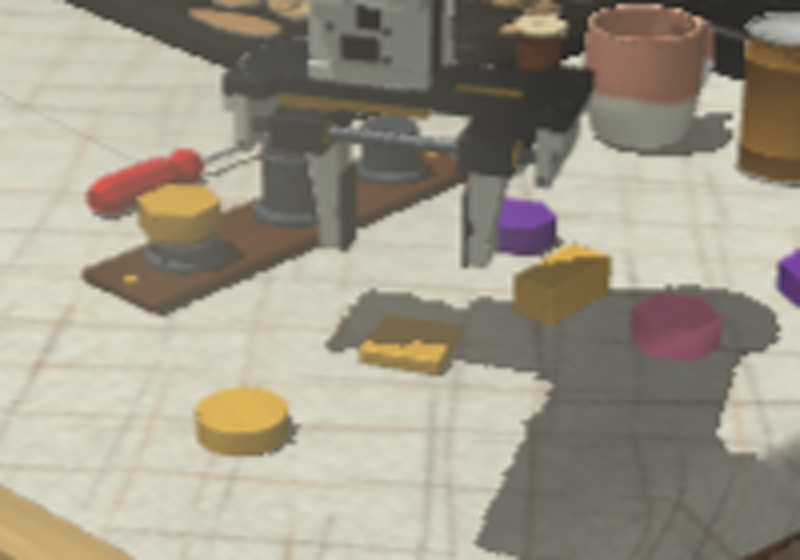

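The hex (180,212) sits flat on the low stand. The gripper straddles the line to the square (410,345). I'll measure the hex's centring once the arm is clear and grip the square now.

Emit:
apply_moves(deltas=[{"fingers": 68,"delta_pos": [-1,1.5,25],"angular": [0,0,0]},{"fingers": 68,"delta_pos": [-1,1.5,45],"angular": [0,0,0]},{"fingers": 68,"delta_pos": [-1,1.5,54],"angular": [0,0,0]},{"fingers": 68,"delta_pos": [-1,1.5,58],"angular": [0,0,0]},{"fingers": 68,"delta_pos": [-1,1.5,58],"angular": [0,0,0]},{"fingers": 30,"delta_pos": [-1,1.5,58],"angular": [0,0,0]},{"fingers": 30,"delta_pos": [-1,1.5,58],"angular": [0,0,0]},{"fingers": 30,"delta_pos": [-1,1.5,58],"angular": [0,0,0]},{"fingers": 30,"delta_pos": [-1,1.5,58],"angular": [0,0,0]},{"fingers": 30,"delta_pos": [-1,1.5,58],"angular": [0,0,0]}])

```text
clock: 8.45
tool_pos: [0.4504, 0.0453, 0.0034]
orientation: [-179.9, -0.0, -59.0]
force: [-1.3, -0.3, 6.4]
opening: 0.0473
gripper_force: 30.0
```

Emit:
apply_moves(deltas=[{"fingers": 30,"delta_pos": [0,0,0],"angular": [0,0,0]},{"fingers": 30,"delta_pos": [0,0,0],"angular": [0,0,0]},{"fingers": 30,"delta_pos": [0,0,0],"angular": [0,0,0]},{"fingers": 30,"delta_pos": [0,0,0],"angular": [0,0,0]}])

```text
clock: 8.85
tool_pos: [0.4504, 0.0453, 0.0034]
orientation: [-180.0, -0.0, -59.0]
force: [-1.4, 0.3, 6.7]
opening: 0.0477
gripper_force: 30.0
```

```bash
python3 d.py 624 79 90 -59; python3 - <<'E'
from loc import *
I=ctrl.snapshot("scene");c=ctrl.camera_params("scene")
print(fit("hex",[.624,.079,.2],I,c,auto,4,.03))
E
```

```text
t 8.8 tcp [450.4  45.3   3.4] [-1.7995e+02 -1.0000e-02 -5.8990e+01] j6 [31.  0.] open 47.7 F [-1.4  0.3  6.7]
(np.float64(624.0), np.float64(79.0), np.float64(90.0), np.float64(-59.0)) pos [60.6, -166.2, -86.5] ang [-0.0, -0.0, 0.0]
(array([0.63102306, 0.07851536, 0.14445249]), np.float64(0.38422798940040537))
```

Emit:
apply_moves(deltas=[{"fingers": 30,"delta_pos": [0,0,-30],"angular": [0,0,0]},{"fingers": 30,"delta_pos": [0,0,-65],"angular": [0,0,0]},{"fingers": 30,"delta_pos": [10,-26,-88],"angular": [0,0,0]},{"fingers": 30,"delta_pos": [22,-62,-88],"angular": [0,0,0]},{"fingers": 30,"delta_pos": [36,-100,-88],"angular": [0,0,0]},{"fingers": 30,"delta_pos": [50,-138,-88],"angular": [0,0,0]},{"fingers": 30,"delta_pos": [60.5,-166,-88],"angular": [0,0,0]},{"fingers": 30,"delta_pos": [60.5,-166,-88],"angular": [0,0,0]},{"fingers": 30,"delta_pos": [60.5,-166,-88],"angular": [0,0,0]},{"fingers": 30,"delta_pos": [60.5,-166,-88],"angular": [0,0,0]}])

```text
clock: 9.9
tool_pos: [0.6224, 0.0785, 0.0905]
orientation: [179.9, 0.0, -59.0]
force: [-0.6, -0.5, -0.2]
opening: 0.0473
gripper_force: 30.0
```

```bash
python3 d.py 624 79 53.5 -59; python3 - <<'E'
from loc import *
I=ctrl.snapshot("scene");c=ctrl.camera_params("scene")
f=lambda i:brass(i)&(hsv(i)[...,2]>110)&(hsv(i)[...,1]>110)
print(fit("hex",[.624,.079,.2],I,c,f,3,.03))
b=cv2.resize(I[150:240,240:360,::-1],(800,600),interpolation=cv2.INTER_CUBIC)
cv2.imwrite("pics/h3.png",b)
E
```

```text
t 9.9 tcp [622.4  78.5  90.5] [ 1.7993e+02  2.0000e-02 -5.9020e+01] j6 [25.  6.] open 47.3 F [-0.6 -0.5 -0.2]
(np.float64(624.0), np.float64(79.0), np.float64(53.5), np.float64(-59.0)) pos [0.4, -1.7, 37.0] ang [0.1, 0.0, -0.0]
(array([ 0.66261728,  0.13539506, -0.49691358]), np.float64(0.9999999999700813))
```

View pics/h3.png

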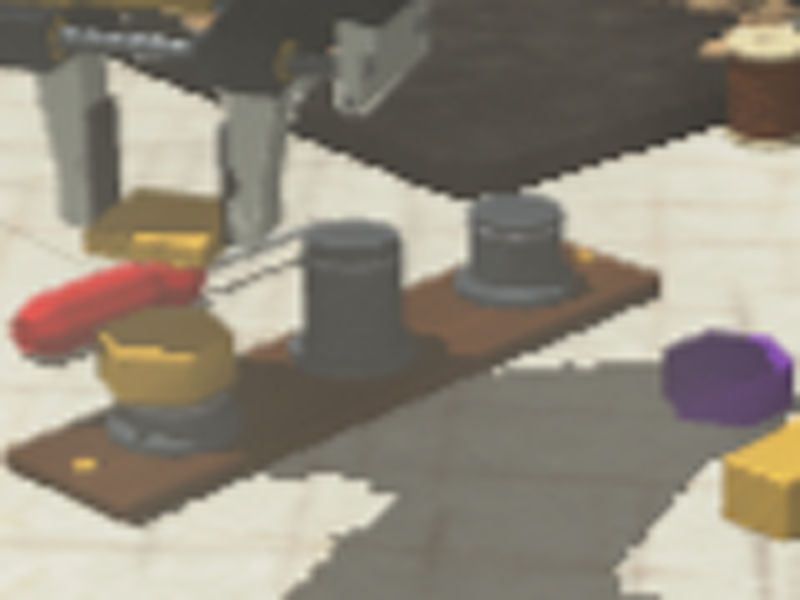

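```bash
python3 - <<'E'
from loc import *
c=ctrl.camera_params("scene")
P=np.array([[.6224,.0785,.0921],[.6244,.0795,.05],[.6241,.0788,.01],[.6337,-.0157,.06],[.6433,-.1102,.045]])
print((proj(P,c)+.5-[240,150])*6.667)
E
```

```text
[[172.1710738  228.27643557]
 [171.25645722 332.5877996 ]
 [177.42782437 429.53318077]
 [353.63239555 238.26371994]
 [516.75928109 209.74749007]]
```

The projected positions match the picture, with the hex top at (167,333) seen against (171,333) expected. I'll lower the square onto the hex.

Emit:
apply_moves(deltas=[{"fingers": 30,"delta_pos": [0,-1.5,15],"angular": [0,0,0]},{"fingers": 30,"delta_pos": [0,-1.5,26],"angular": [0,0,0]},{"fingers": 30,"delta_pos": [0,-1.5,32],"angular": [0,0,0]},{"fingers": 30,"delta_pos": [0,-1.5,35],"angular": [0,0,0]},{"fingers": 30,"delta_pos": [0,-1.5,36.5],"angular": [0,0,0]},{"fingers": 30,"delta_pos": [0,-1.5,36.5],"angular": [0,0,0]},{"fingers": 30,"delta_pos": [0,-1.5,36.5],"angular": [0,0,0]}])

```text
clock: 10.65
tool_pos: [0.6251, 0.0796, 0.0547]
orientation: [-180.0, -0.0, -59.0]
force: [-0.1, 0.6, -0.2]
opening: 0.0471
gripper_force: 30.0
```

Emit:
apply_moves(deltas=[{"fingers": 30,"delta_pos": [0,0,0.5],"angular": [0,0,0]},{"fingers": 30,"delta_pos": [0,0,1],"angular": [0,0,0]},{"fingers": 30,"delta_pos": [0,0,1],"angular": [0,0,0]}])

```text
clock: 10.95
tool_pos: [0.6249, 0.0796, 0.0535]
orientation: [-180.0, -0.0, -59.0]
force: [0.5, 0.0, 0.2]
opening: 0.0475
gripper_force: 30.0
```

Emit:
apply_moves(deltas=[{"fingers": 70,"delta_pos": [0,0,0.3],"angular": [0,0,0]},{"fingers": 70,"delta_pos": [0,0,0.3],"angular": [0,0,0]},{"fingers": 70,"delta_pos": [0,0,0.3],"angular": [0,0,0]},{"fingers": 70,"delta_pos": [0,0,0.3],"angular": [0,0,0]},{"fingers": 70,"delta_pos": [0,0,0.3],"angular": [0,0,0]},{"fingers": 70,"delta_pos": [0,0,-30],"angular": [0,0,0]},{"fingers": 70,"delta_pos": [0,0,-60],"angular": [0,0,0]},{"fingers": 70,"delta_pos": [0,0,-60],"angular": [0,0,0]},{"fingers": 70,"delta_pos": [0,0,-60],"angular": [0,0,0]}])

```text
clock: 11.85
tool_pos: [0.6252, 0.0798, 0.1142]
orientation: [-179.9, -0.0, -59.0]
force: [-0.8, -0.1, -0.2]
opening: 0.0698
gripper_force: 0.0
```

```bash
python3 d.py 443 175 60 -84
```

```text
t 11.8 tcp [625.2  79.8 114.2] [-179.89   -0.    -59.01] j6 [25.  6.] open 69.8 F [-0.8 -0.1 -0.2]
(np.float64(443.0), np.float64(175.0), np.float64(60.0), np.float64(-84.0)) pos [-175.4, 107.2, 54.0] ang [-0.1, 0.0, 25.0]
```

Emit:
apply_moves(deltas=[{"fingers": 70,"delta_pos": [-35,21,0],"angular": [0,0,5]},{"fingers": 70,"delta_pos": [-72,44,0],"angular": [0,0,10]},{"fingers": 70,"delta_pos": [-108,66,10],"angular": [0,0,17]},{"fingers": 70,"delta_pos": [-145,89,35],"angular": [0,0,25]},{"fingers": 70,"delta_pos": [-175.5,107,54],"angular": [0,0,25]},{"fingers": 70,"delta_pos": [-175.5,107,54],"angular": [0,0,25]},{"fingers": 70,"delta_pos": [-175.5,107,54],"angular": [0,0,25]},{"fingers": 70,"delta_pos": [-175.5,107,54],"angular": [0,0,25]}])

```text
clock: 12.65
tool_pos: [0.4434, 0.1751, 0.0595]
orientation: [-180.0, 0.0, -84.0]
force: [0.6, 0.4, -0.7]
opening: 0.0696
gripper_force: 0.0
```

```bash
python3 d.py 443 175 4 -84; python3 - <<'E'
from loc import *
I=ctrl.snapshot("scene")
b=cv2.resize(I[150:300,220:420,::-1],(800,600),interpolation=cv2.INTER_CUBIC)
cv2.imwrite("pics/h4.png",b)
E
```

```text
t 12.7 tcp [443.4 175.1  59.5] [-179.98    0.    -83.99] j6 [ 45. -39.] open 69.6 F [ 0.6  0.4 -0.7]
(np.float64(443.0), np.float64(175.0), np.float64(4.0), np.float64(-84.0)) pos [0.0, 0.4, 55.5] ang [-0.0, 0.0, 0.0]
```

View pics/h4.png

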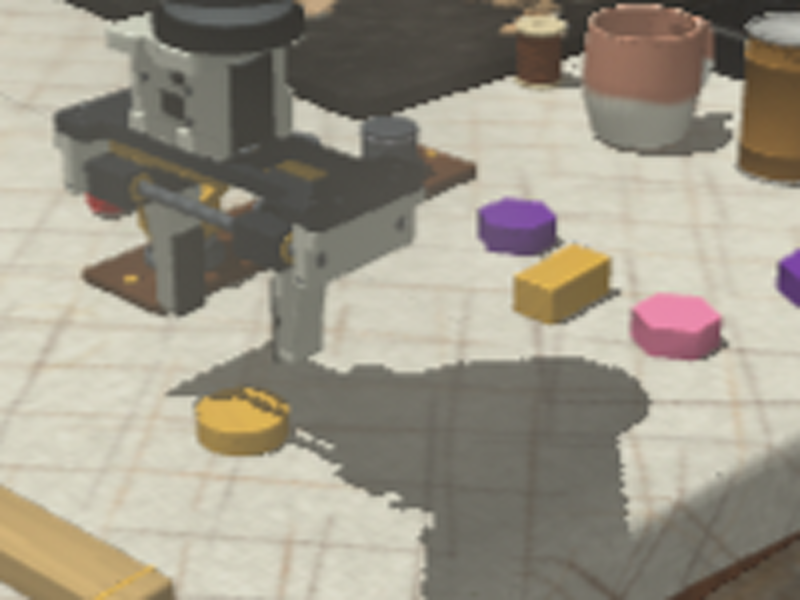

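The gripper straddles the round spacer (242,420). The stack is hidden behind the gripper. I'll grip the round one.

Emit:
apply_moves(deltas=[{"fingers": 70,"delta_pos": [0,0.5,25],"angular": [0,0,0]},{"fingers": 70,"delta_pos": [0,0.5,43],"angular": [0,0,0]},{"fingers": 70,"delta_pos": [0,0.5,52],"angular": [0,0,0]},{"fingers": 70,"delta_pos": [0,0.5,55],"angular": [0,0,0]},{"fingers": 70,"delta_pos": [0,0.5,55],"angular": [0,0,0]},{"fingers": 30,"delta_pos": [0,0.5,55],"angular": [0,0,0]},{"fingers": 30,"delta_pos": [0,0.5,55],"angular": [0,0,0]},{"fingers": 30,"delta_pos": [0,0.5,55],"angular": [0,0,0]},{"fingers": 30,"delta_pos": [0,0.5,55],"angular": [0,0,0]},{"fingers": 30,"delta_pos": [0,0.5,55],"angular": [0,0,0]}])

```text
clock: 13.7
tool_pos: [0.4424, 0.1751, 0.0049]
orientation: [-180.0, 0.0, -84.0]
force: [-1.5, 0.5, 6.0]
opening: 0.0489
gripper_force: 30.0
```

Emit:
apply_moves(deltas=[{"fingers": 30,"delta_pos": [0,0,0],"angular": [0,0,0]},{"fingers": 30,"delta_pos": [0,0,0],"angular": [0,0,0]},{"fingers": 30,"delta_pos": [0,0,0],"angular": [0,0,0]}])

```text
clock: 14.0
tool_pos: [0.4424, 0.1751, 0.0049]
orientation: [-180.0, 0.0, -84.0]
force: [-1.2, 0.5, 6.2]
opening: 0.049
gripper_force: 30.0
```

```bash
python3 d.py 443 175 130 -84 643 -110 130 -84
```

```text
t 14.0 tcp [442.4 175.1   4.9] [-1.7996e+02  2.0000e-02 -8.3980e+01] j6 [ 45. -39.] open 49.0 F [-1.2  0.5  6.2]
(np.float64(443.0), np.float64(175.0), np.float64(130.0), np.float64(-84.0)) pos [0.1, -0.7, -125.1] ang [-0.0, 0.0, 0.0]
(np.float64(643.0), np.float64(-110.0), np.float64(130.0), np.float64(-84.0)) pos [304.5, -169.7, -125.1] ang [-0.0, 0.0, 0.0]
```

Emit:
apply_moves(deltas=[{"fingers": 30,"delta_pos": [0,0,-40],"angular": [0,0,0]},{"fingers": 30,"delta_pos": [0,0,-85],"angular": [0,0,0]},{"fingers": 30,"delta_pos": [20,-11,-125],"angular": [0,0,0]},{"fingers": 30,"delta_pos": [60,-33,-125],"angular": [0,0,0]},{"fingers": 30,"delta_pos": [100,-56,-125],"angular": [0,0,0]},{"fingers": 30,"delta_pos": [140,-78,-125],"angular": [0,0,0]},{"fingers": 30,"delta_pos": [180,-100,-125],"angular": [0,0,0]},{"fingers": 30,"delta_pos": [220,-123,-125],"angular": [0,0,0]},{"fingers": 30,"delta_pos": [260,-145,-125],"angular": [0,0,0]},{"fingers": 30,"delta_pos": [304.5,-169.5,-125],"angular": [0,0,0]}])

```text
clock: 15.0
tool_pos: [0.6427, -0.1111, 0.1291]
orientation: [180.0, 0.0, -84.0]
force: [1.6, 1.2, -0.5]
opening: 0.0491
gripper_force: 30.0
```

Emit:
apply_moves(deltas=[{"fingers": 30,"delta_pos": [0,0,0],"angular": [0,0,0]},{"fingers": 30,"delta_pos": [0,0,15],"angular": [0,0,0]},{"fingers": 30,"delta_pos": [0,0,50],"angular": [0,0,0]},{"fingers": 30,"delta_pos": [0,0,50],"angular": [0,0,0]},{"fingers": 30,"delta_pos": [0,0,50],"angular": [0,0,0]},{"fingers": 30,"delta_pos": [0,0,50],"angular": [0,0,0]}])

```text
clock: 15.6
tool_pos: [0.6431, -0.1094, 0.0809]
orientation: [-179.9, -0.0, -84.0]
force: [-0.0, 0.6, -0.4]
opening: 0.0491
gripper_force: 30.0
```

```bash
python3 d.py 643 -110 50 -84; python3 - <<'E'
from loc import *
I=ctrl.snapshot("scene")
b=cv2.resize(I[145:235,250:370,::-1],(800,600),interpolation=cv2.INTER_CUBIC)
cv2.imwrite("pics/h5.png",b)
c=ctrl.camera_params("scene")
P=np.array([[.624,.079,.06],[.624,.079,.03],[.643,-.11,.088]])
print((proj(P,c)+.5-[250,145])*6.667)
E
```

```text
t 15.6 tcp [ 643.1 -109.4   80.9] [-1.799e+02 -3.000e-02 -8.396e+01] j6 [ 7. -1.] open 49.1 F [-0.   0.6 -0.4]
(np.float64(643.0), np.float64(-110.0), np.float64(50.0), np.float64(-84.0)) pos [0.6, 0.2, 30.9] ang [-0.1, -0.0, 0.0]
[[105.25601121 341.18116715]
 [108.41435349 414.81739245]
 [450.55830669 145.37922219]]
```

View pics/h5.png

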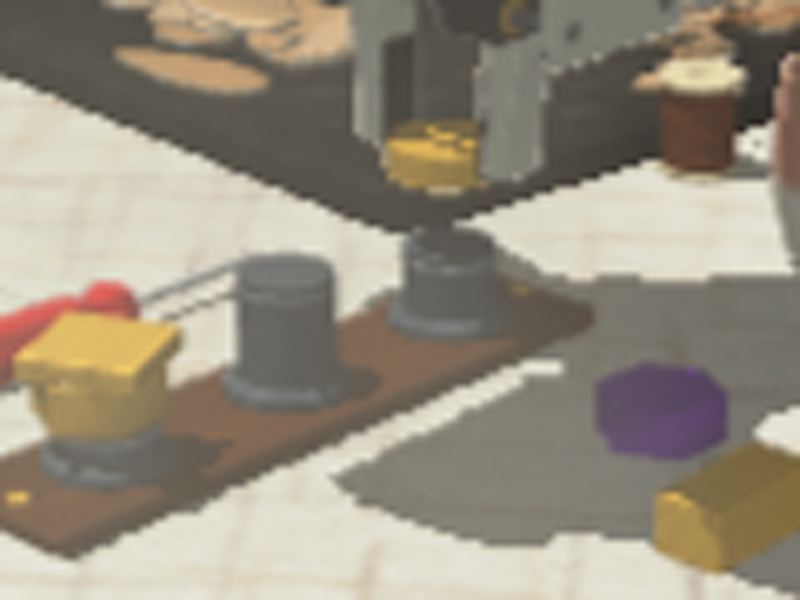

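The stack looks good. The square top is centred at about (98,346) against (105,341) expected, so it's off by around 2 mm. The round spacer hangs above the mid stand at (447,245), so I'll lower it.

Emit:
apply_moves(deltas=[{"fingers": 30,"delta_pos": [0.5,0,14],"angular": [0,0,0]},{"fingers": 30,"delta_pos": [0.5,0,23],"angular": [0,0,0]},{"fingers": 30,"delta_pos": [0.5,0,28],"angular": [0,0,0]},{"fingers": 30,"delta_pos": [0.5,0,30.5],"angular": [0,0,0]},{"fingers": 30,"delta_pos": [0.5,0,30.5],"angular": [0,0,0]},{"fingers": 30,"delta_pos": [0.5,0,30.5],"angular": [0,0,0]},{"fingers": 30,"delta_pos": [0.5,0,30.5],"angular": [0,0,0]}])

```text
clock: 16.35
tool_pos: [0.6416, -0.1102, 0.0498]
orientation: [180.0, -0.0, -84.0]
force: [-5.2, 1.9, 9.3]
opening: 0.0493
gripper_force: 30.0
```

Emit:
apply_moves(deltas=[{"fingers": 30,"delta_pos": [0,0,-0.3],"angular": [0,0,0]},{"fingers": 70,"delta_pos": [0,0,-0.3],"angular": [0,0,0]},{"fingers": 70,"delta_pos": [0,0,-0.3],"angular": [0,0,0]},{"fingers": 70,"delta_pos": [0,0,-0.3],"angular": [0,0,0]},{"fingers": 70,"delta_pos": [0,0,-0.3],"angular": [0,0,0]},{"fingers": 70,"delta_pos": [0,0,-0.3],"angular": [0,0,0]},{"fingers": 70,"delta_pos": [0,0,-40],"angular": [0,0,0]},{"fingers": 70,"delta_pos": [0,0,-85],"angular": [0,0,0]},{"fingers": 70,"delta_pos": [0,0,-100],"angular": [0,0,0]},{"fingers": 70,"delta_pos": [0,0,-100],"angular": [0,0,0]}])

```text
clock: 17.35
tool_pos: [0.6441, -0.1101, 0.1525]
orientation: [-179.7, -0.0, -84.0]
force: [-0.3, 0.2, -0.5]
opening: 0.07
gripper_force: 0.0
```

```bash
python3 d.py 463.5 334 100 7.2 463.5 334 100 -172.8; python3 -c "
from plant import ctrl;print(ctrl.get_obs()['joint_pos'].round(0))"
```

```text
t 17.4 tcp [ 644.1 -110.1  152.5] [-1.7965e+02 -3.0000e-02 -8.3990e+01] j6 [ 7. -1.] open 70.0 F [-0.3  0.2 -0.5]
(np.float64(463.5), np.float64(334.0), np.float64(100.0), np.float64(7.2)) pos [-460.6, 133.4, 51.5] ang [-0.2, -0.3, -91.2]
(np.float64(463.5), np.float64(334.0), np.float64(100.0), np.float64(-172.8)) pos [-460.6, 133.4, 51.5] ang [-0.3, 0.2, 88.8]
[  7.  21.  -8.   0. -60.  -1.]
```

Emit:
apply_moves(deltas=[{"fingers": 70,"delta_pos": [-44,13,0],"angular": [0,0,-8]},{"fingers": 70,"delta_pos": [-88,25,0],"angular": [0,0,-16]},{"fingers": 70,"delta_pos": [-132,38,0],"angular": [0,0,-24]},{"fingers": 70,"delta_pos": [-176,51,0],"angular": [0,0,-32]},{"fingers": 70,"delta_pos": [-220,64,0],"angular": [0,0,-40]},{"fingers": 70,"delta_pos": [-264,76,0],"angular": [0,0,-48]},{"fingers": 70,"delta_pos": [-308,89,0],"angular": [0,0,-56]},{"fingers": 70,"delta_pos": [-352,102,10],"angular": [0,0,-64]},{"fingers": 70,"delta_pos": [-396,115,20],"angular": [0,0,-72]},{"fingers": 70,"delta_pos": [-440,128,40],"angular": [0,0,-80]}])

```text
clock: 18.35
tool_pos: [0.4683, 0.316, 0.109]
orientation: [-179.9, -0.1, -3.7]
force: [0.9, 1.3, 0.7]
opening: 0.0701
gripper_force: 0.0
```

```bash
python3 d.py 463.5 334 60 7.2
```

```text
t 18.4 tcp [468.3 316.  109. ] [-1.7992e+02 -7.0000e-02 -3.6600e+00] j6 [54. 32.] open 70.1 F [0.9 1.3 0.7]
(np.float64(463.5), np.float64(334.0), np.float64(60.0), np.float64(7.2)) pos [-6.0, -17.6, 49.0] ang [-0.1, -0.1, -10.9]
```

Emit:
apply_moves(deltas=[{"fingers": 70,"delta_pos": [-6,-17.5,20],"angular": [0,0,-8]},{"fingers": 70,"delta_pos": [-6,-17.5,49],"angular": [0,0,-11]},{"fingers": 70,"delta_pos": [-6,-17.5,49],"angular": [0,0,-11]},{"fingers": 70,"delta_pos": [-6,-17.5,49],"angular": [0,0,-11]},{"fingers": 70,"delta_pos": [-6,-17.5,49],"angular": [0,0,-11]}])

```text
clock: 18.85
tool_pos: [0.4649, 0.3319, 0.061]
orientation: [-180.0, -0.1, 6.9]
force: [0.0, -0.1, 0.1]
opening: 0.07
gripper_force: 0.0
```

```bash
python3 d.py 463.5 334 5 7.2; python3 - <<'E'
from loc import *
I=ctrl.snapshot("scene")
b=cv2.resize(I[150:320,140:366,::-1],(798,600),interpolation=cv2.INTER_CUBIC)
cv2.imwrite("pics/h6.png",b)
E
```

```text
t 18.9 tcp [464.9 331.9  61. ] [-1.7996e+02 -6.0000e-02  6.8900e+00] j6 [55. 42.] open 70.0 F [ 0.  -0.1  0.1]
(np.float64(463.5), np.float64(334.0), np.float64(5.0), np.float64(7.2)) pos [-1.2, -2.2, 56.0] ang [-0.0, -0.1, -0.3]
```

View pics/h6.png

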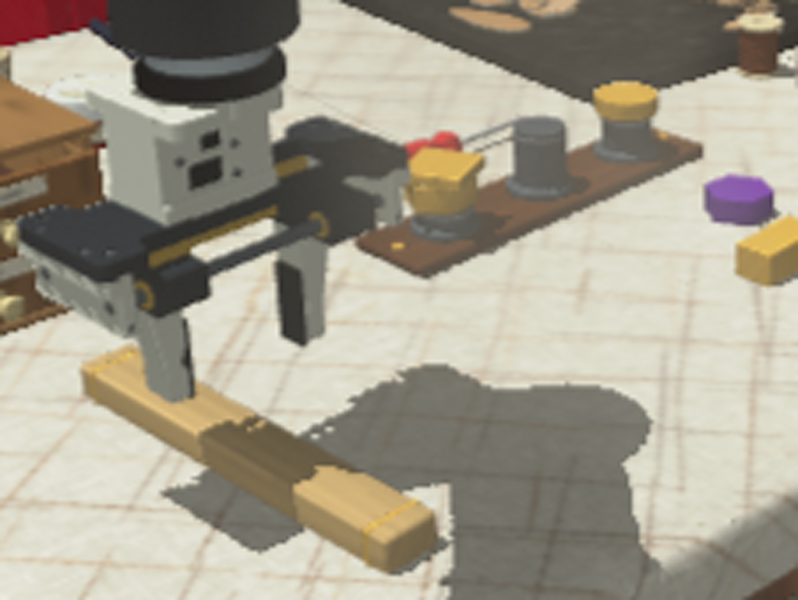

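The round spacer sits on the mid stand (625,100), and the fingers straddle the bar. I'll descend and grip.

Emit:
apply_moves(deltas=[{"fingers": 70,"delta_pos": [-1,-2,25],"angular": [0,0,0]},{"fingers": 70,"delta_pos": [-1,-2,43],"angular": [0,0,0]},{"fingers": 70,"delta_pos": [-1,-2,52],"angular": [0,0,0]},{"fingers": 70,"delta_pos": [-1,-2,55.5],"angular": [0,0,0]},{"fingers": 70,"delta_pos": [-1,-2,55.5],"angular": [0,0,0]},{"fingers": 20,"delta_pos": [-1,-2,55.5],"angular": [0,0,0]},{"fingers": 20,"delta_pos": [-1,-2,55.5],"angular": [0,0,0]},{"fingers": 20,"delta_pos": [-1,-2,55.5],"angular": [0,0,0]},{"fingers": 20,"delta_pos": [-1,-2,55.5],"angular": [0,0,0]},{"fingers": 20,"delta_pos": [-1,-2,55.5],"angular": [0,0,0]}])

```text
clock: 19.9
tool_pos: [0.463, 0.334, 0.0046]
orientation: [-180.0, -0.0, 7.0]
force: [-0.2, -0.7, 1.6]
opening: 0.0358
gripper_force: 29.3
```

Emit:
apply_moves(deltas=[{"fingers": 20,"delta_pos": [0,0,0],"angular": [0,0,0]},{"fingers": 20,"delta_pos": [0,0,0],"angular": [0,0,0]},{"fingers": 20,"delta_pos": [0,0,0],"angular": [0,0,0]},{"fingers": 20,"delta_pos": [0,0,0],"angular": [0,0,0]},{"fingers": 20,"delta_pos": [0,0,-30],"angular": [0,0,0]},{"fingers": 20,"delta_pos": [0,0,-70],"angular": [0,0,0]},{"fingers": 20,"delta_pos": [0,0,-110],"angular": [0,0,0]},{"fingers": 20,"delta_pos": [0,0,-140],"angular": [0,0,0]},{"fingers": 20,"delta_pos": [0,0,-140],"angular": [0,0,0]},{"fingers": 20,"delta_pos": [0,0,-140],"angular": [0,0,0]}])

```text
clock: 20.9
tool_pos: [0.4626, 0.3336, 0.1444]
orientation: [-180.0, 0.0, 7.0]
force: [-0.3, 0.4, -2.8]
opening: 0.0359
gripper_force: 30.0
```

```bash
python3 d.py 633.5 -15.5 145 -84.2; cat > bf.py <<'E'
from loc import *
import sys
x,y,a,z=map(float,sys.argv[1:])
c=ctrl.camera_params("scene");I=ctrl.snapshot("scene")
cv2.imwrite("pics/bf.png",I[:,:,::-1])
for f in(wood,auto):
    r,e=fit("bar",[x/1e3,y/1e3,np.radians(a)],I,c,f,6,z/1e3);print((r[:2]*1e3).round(1),np.degrees(r[2]).round(2),round(e,3))
E
python3 bf.py 463 333 7.2 140
```

```text
t 20.9 tcp [462.6 333.6 144.4] [-1.7996e+02  1.0000e-02  6.9600e+00] j6 [55. 42.] open 35.9 F [-0.3  0.4 -2.8]
(np.float64(633.5), np.float64(-15.5), np.float64(145.0), np.float64(-84.2)) pos [127.3, 367.2, -0.9] ang [-0.0, 0.0, 91.2]
[463.1 349.9] 22.96 0.601
[466.6 325.9] 3.97 0.743
```

Emit:
apply_moves(deltas=[{"fingers": 20,"delta_pos": [6,18,0],"angular": [0,0,4.5]},{"fingers": 20,"delta_pos": [15,44,0],"angular": [0,0,11]},{"fingers": 20,"delta_pos": [25,73,0],"angular": [0,0,18]},{"fingers": 20,"delta_pos": [35,102,0],"angular": [0,0,25]},{"fingers": 20,"delta_pos": [46,132,0],"angular": [0,0,32]},{"fingers": 20,"delta_pos": [56,162,0],"angular": [0,0,39]},{"fingers": 20,"delta_pos": [66,191,0],"angular": [0,0,46]},{"fingers": 20,"delta_pos": [76,220,0],"angular": [0,0,53]},{"fingers": 20,"delta_pos": [87,250,0],"angular": [0,0,60]},{"fingers": 20,"delta_pos": [96,275,0],"angular": [0,0,66]}])

```text
clock: 21.95
tool_pos: [0.5911, 0.0706, 0.142]
orientation: [179.8, 0.0, -59.3]
force: [0.4, -0.6, -1.7]
opening: 0.0357
gripper_force: 30.0
```

```bash
python3 d.py 633.5 -15.5 145 -84.2
```

```text
t 21.9 tcp [591.1  70.6 142. ] [ 1.7977e+02  4.0000e-02 -5.9330e+01] j6 [26.  5.] open 35.7 F [ 0.4 -0.6 -1.7]
(np.float64(633.5), np.float64(-15.5), np.float64(145.0), np.float64(-84.2)) pos [95.7, 7.4, -3.0] ang [0.2, -0.0, 24.9]
```

Emit:
apply_moves(deltas=[{"fingers": 20,"delta_pos": [24,2,0],"angular": [0,0,6]},{"fingers": 20,"delta_pos": [48,4,0],"angular": [0,0,12]},{"fingers": 20,"delta_pos": [70,5,0],"angular": [0,0,18]},{"fingers": 20,"delta_pos": [87,7,0],"angular": [0,0,23]},{"fingers": 20,"delta_pos": [95.5,7.5,0],"angular": [0,0,25]},{"fingers": 20,"delta_pos": [95.5,7.5,0],"angular": [0,0,25]},{"fingers": 20,"delta_pos": [95.5,7.5,0],"angular": [0,0,25]},{"fingers": 20,"delta_pos": [95.5,7.5,30],"angular": [0,0,25]},{"fingers": 20,"delta_pos": [95.5,7.5,50],"angular": [0,0,25]},{"fingers": 20,"delta_pos": [95.5,7.5,50],"angular": [0,0,25]}])

```text
clock: 22.95
tool_pos: [0.6319, -0.0126, 0.0913]
orientation: [179.7, -0.0, -83.9]
force: [-0.0, -0.7, -1.7]
opening: 0.0358
gripper_force: 30.0
```

```bash
python3 d.py 633.5 -15.5 66 -84.2;python3 - <<'E'
from loc import *
o=ctrl.get_obs()
I=ctrl.snapshot("scene");c=ctrl.camera_params("scene")
p=o["tool_pos"];z=p[2]-.0046;w=np.radians(o["orientation"][2]);u=np.array([np.cos(w),np.sin(w)])
E=np.array([[*(p[:2]+s*.135*u+t*.018*np.array([-u[1],u[0]])),z+h] for s in(-1,1) for t in(-1,1) for h in(0,.022)])
J=I[130:250,240:400,::-1].copy();J=cv2.resize(J,(800,600),interpolation=cv2.INTER_CUBIC)
for q in (proj(E,c)+.5-[240,130])*5: cv2.circle(J,tuple(int(v) for v in q),4,(0,0,255),1)
cv2.imwrite("pics/h7.png",J)
E
```

```text
t 22.9 tcp [631.9 -12.6  91.3] [179.68  -0.   -83.9 ] j6 [ 16. -10.] open 35.8 F [-0.  -0.7 -1.7]
(np.float64(633.5), np.float64(-15.5), np.float64(66.0), np.float64(-84.2)) pos [3.1, -1.4, 25.3] ang [0.3, -0.0, 0.3]
```

View pics/h7.png

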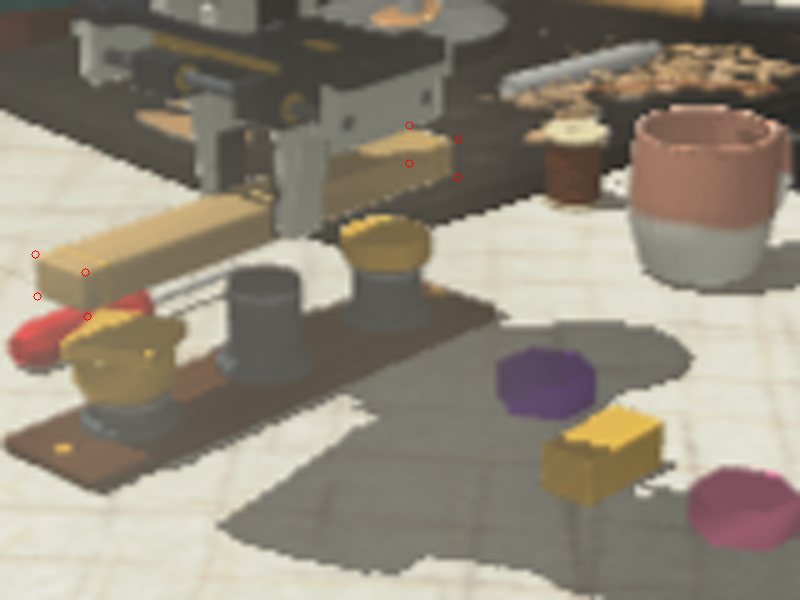

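The bar's ends match the prediction (red circles) within about 2 mm, and it lies above all three stands. I'll lower it.

Emit:
apply_moves(deltas=[{"fingers": 20,"delta_pos": [2.5,-1,8],"angular": [0,0,0.3]},{"fingers": 20,"delta_pos": [2.5,-1,15],"angular": [0,0,0.3]},{"fingers": 20,"delta_pos": [2.5,-1,20],"angular": [0,0,0.3]},{"fingers": 20,"delta_pos": [2.5,-1,22],"angular": [0,0,0.3]},{"fingers": 20,"delta_pos": [2.5,-1,22],"angular": [0,0,0.3]},{"fingers": 20,"delta_pos": [2.5,-1,22],"angular": [0,0,0.3]},{"fingers": 20,"delta_pos": [2.5,-1,22],"angular": [0,0,0.3]}])

```text
clock: 23.7
tool_pos: [0.6359, -0.0156, 0.0727]
orientation: [-180.0, 0.0, -84.3]
force: [0.3, -0.6, -2.0]
opening: 0.0355
gripper_force: 30.0
```

```bash
python3 d.py 633.5 -15.5 64.6 -84.2
```

```text
t 23.7 tcp [635.9 -15.6  72.7] [-179.97    0.    -84.3 ] j6 [ 16. -10.] open 35.5 F [ 0.3 -0.6 -2. ]
(np.float64(633.5), np.float64(-15.5), np.float64(64.6), np.float64(-84.2)) pos [-0.3, 2.4, 8.1] ang [-0.0, 0.0, -0.1]
```

Emit:
apply_moves(deltas=[{"fingers": 20,"delta_pos": [0,1.8,3],"angular": [0,0,0]},{"fingers": 20,"delta_pos": [0,1.8,5],"angular": [0,0,0]},{"fingers": 20,"delta_pos": [0,1.8,6.5],"angular": [0,0,0]},{"fingers": 20,"delta_pos": [0,1.8,7.5],"angular": [0,0,0]},{"fingers": 20,"delta_pos": [0,1.8,7.5],"angular": [0,0,0]},{"fingers": 20,"delta_pos": [0,1.8,7.5],"angular": [0,0,0]}])

```text
clock: 24.3
tool_pos: [0.634, -0.0157, 0.0649]
orientation: [-180.0, 0.0, -84.3]
force: [0.3, -0.1, -1.8]
opening: 0.0357
gripper_force: 30.0
```

Emit:
apply_moves(deltas=[{"fingers": 20,"delta_pos": [0,0,0.5],"angular": [0,0,0]},{"fingers": 20,"delta_pos": [0,0,0.5],"angular": [0,0,0]},{"fingers": 60,"delta_pos": [0,0,0.5],"angular": [0,0,0]},{"fingers": 60,"delta_pos": [0,0,0.5],"angular": [0,0,0]},{"fingers": 60,"delta_pos": [0,0,0.5],"angular": [0,0,0]},{"fingers": 60,"delta_pos": [0,0,0.5],"angular": [0,0,0]},{"fingers": 60,"delta_pos": [0,0,0.5],"angular": [0,0,0]},{"fingers": 60,"delta_pos": [0,0,-20],"angular": [0,0,0]},{"fingers": 60,"delta_pos": [0,0,-60],"angular": [0,0,0]},{"fingers": 60,"delta_pos": [0,0,-105],"angular": [0,0,0]}])

```text
clock: 25.3
tool_pos: [0.6329, -0.016, 0.1697]
orientation: [179.8, -0.0, -84.3]
force: [1.5, 0.1, 0.3]
opening: 0.0598
gripper_force: 0.0
```

Emit:
apply_moves(deltas=[{"fingers": 60,"delta_pos": [30,20,-20],"angular": [0,0,0]},{"fingers": 60,"delta_pos": [60,60,-40],"angular": [0,0,0]},{"fingers": 60,"delta_pos": [90,100,-50],"angular": [0,0,0]},{"fingers": 60,"delta_pos": [130,130,-50],"angular": [0,0,0]},{"fingers": 60,"delta_pos": [170,150,-50],"angular": [0,0,0]},{"fingers": 60,"delta_pos": [200,160,-50],"angular": [0,0,0]},{"fingers": 60,"delta_pos": [200,160,-50],"angular": [0,0,0]},{"fingers": 60,"delta_pos": [200,160,-50],"angular": [0,0,0]}])

```text
clock: 26.1
tool_pos: [0.4942, -0.2313, 0.2199]
orientation: [-180.0, 0.0, -84.4]
force: [0.0, -0.2, 0.9]
opening: 0.0601
gripper_force: 0.0
```

```bash
python3 d.py; python3 - <<'E'
from loc import *
T=ctrl.snapshot("top")[120:280,185:425,::-1];I=ctrl.snapshot("scene")
c=ctrl.camera_params("scene")
b=cv2.resize(I[140:260,240:400,::-1],(800,600),interpolation=cv2.INTER_CUBIC)
cv2.imwrite("pics/h8.png",b);cv2.imwrite("pics/t8.png",cv2.resize(T,(600,400),interpolation=cv2.INTER_CUBIC))
w=np.radians(-84.2);u=np.array([np.cos(w),np.sin(w)]);p=np.array([.6337,-.0157])
E=np.array([[*(p+s*.135*u+t*.018*np.array([-u[1],u[0]])),.06+h] for s in(-1,1) for t in(-1,1) for h in(0,.022)])
print(((proj(E,c)+.5-[240,140])*5).round())
E
```

```text
t 26.1 tcp [ 494.2 -231.3  219.9] [-179.99    0.    -84.42] j6 [-5. 10.] open 60.1 F [ 0.  -0.2  0.9]
[[ 92. 315.]
 [ 90. 272.]
 [ 43. 294.]
 [ 40. 253.]
 [460. 171.]
 [460. 134.]
 [412. 156.]
 [412. 119.]]
```

View pics/h8.png

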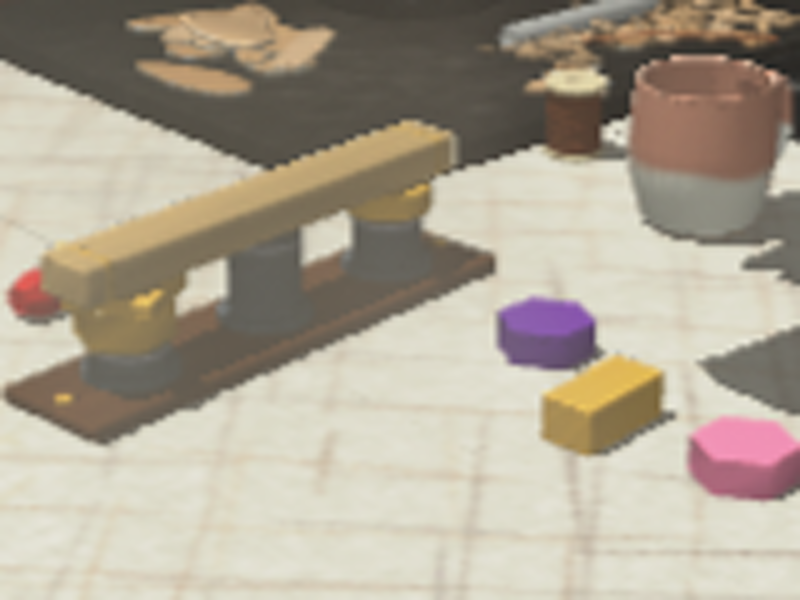

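View pics/t8.png

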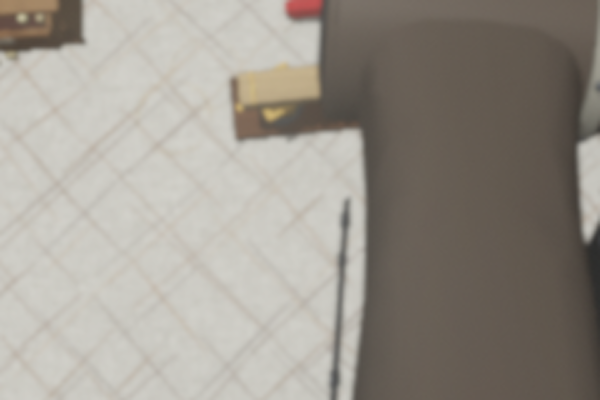

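The bar lies flat across all three supports. Its near-left corner (92,271) and right corner (456,137) match the centred prediction of (90,272) and (460,134). The oblong spacer is still on the table and the arm is clear, so I'm handing in.

```bash
python3 -c "
from plant import ctrl;print(ctrl.close_job())"
```

```text
the job is handed in; nothing more can be done
None
```

I stacked the hex and square spacers on the lowest stand and the round one on the middle-height stand, laid the bar across all three, and handed the job in at about 26 s. In the last scene-camera picture the bar lies flat and within about 2–3 mm of centred, but the hand-in call returned no verdict.

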